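Mount the screwdriver rack on the sloping bench track

TASK

Slide the yellow bolt up the slope to free the mouth of the track on the sloping stand, then enter the foot of the screwdriver rack into that open end and slide it fully home against the red end stop. Then slide the bolt fully shut across the mouth again and let go. Never tip the rack over on its side, and leave the steel block, clear cover, orange blower and grey tray where they are.

Things in the scene. Friction and masses are not known exactly. Their poses are not given: they have to be found in the camera images.
- track: Aluminium T-track on a fixed wooden stand, sloping 30 degrees, its face up and away from the robot. Origin: on the slot's floor, mid-width, exactly 75 mm above the desk. Axes: x up the slope (towards the robot), y along the slot from the red end stop to the open mouth, z out of the face. Slot 46 mm wide, 13 mm high, under two 6 mm lips with a 31 mm gap; it runs from the stop at y = -70 to y = +70.
- track_mouth (a point): Middle of the track's open end on the slot's floor, at y = +70 mm in the track's frame (axes as the track's). From here the side walls, 19 mm high, flare out, the floor falls and the lips rise by 4 mm up to y = 85. The bolt's guide lies beside the mouth, up the slope: x = 35 to 117, y = 58 to 111, below z = 9.
- bolt (a joint): Yellow slide bolt across the mouth: 0 = fully shut, 0.07 m = fully open; opens along the track's +x (up the slope), takes about 2 N, stays where left. Bar 80 x 16 x 13 mm; in the track's frame y = 90 to 106, z = 1 to 14, and x = -30 to +50 when shut, 40 to 120 when open. The mouth is clear for the rack's foot from about 0.055.
- bolt_knob (a point): Middle of the bolt's round yellow knob, 14 mm in diameter, 40 mm high, standing square to the track's face from z = 14 to 54; in the track's frame it lies at x = 15 + bolt travel, y = 98, z = 34 mm.
- rack_mid (a point): Centre of the black screwdriver rack, 45 mm above its underside (90 mm high, 0.2 to 0.3 kg), standing loose on the desk; z up, y along it. Foot: steel plate 40 (x) by 100 (y) by 8 mm; on it a black body 24 x 100 mm up to 46 mm. Symmetrical: goes in either way round. Home in the track this centre is at x = 0, y = -20, z = 45 mm in the track's frame (x, z with some play), y along the track.
- rack_tab (a point): Middle of the rack's aluminium grip tab, 23 mm above the rack's centre: 16 mm (x) by 32 mm (y), from 46 to 90 mm above the rack's underside. Beside it four screwdriver handles, 12 mm thick, stand at y = +-30 and +-43 mm, up to 81 mm.
- block: Steel bench block 65 x 65 x 20 mm, origin at the centre of its underside; bystander, may stand where the rack could.
- cover: Clear (milky-looking) acrylic movement cover, a dome 90 mm in diameter and 74 mm high, origin under its centre; bystander.
- blower: Orange silicone blower standing upright, 68 mm in diameter and 130 mm high, origin under its centre; bystander.
- tray: Grey ceramic tray 90 x 140 x 18 mm, origin under its centre; bystander.
There are look-alikes about, which are no part of the job. Leave any blue or green look-alike of the part that bears rack_mid alone.

How it is judged:
On the way, in this order (a step that is already met when the one before it is completed fails the run):
1. the bolt is slid open, at least 45 mm (value of joint bolt above 0.045 m), for 0.1 s.
2. the rack's foot has entered the track from the mouth by 10 to 70 mm, under the lips (y of rack_mid in the frame of track between 0.05 and 0.11 m and x of rack_mid in the frame of track between -0.008 and 0.008 m and z of rack_mid in the frame of track between 0.04 and 0.052 m and angle between the z axis of rack_mid and the z axis of track, either way round below 0.15 rad), for 0.04 s.
3. the rack is home against the end stop, within 5 mm (y of rack_mid in the frame of track below -0.015 m and z of rack_mid in the frame of track between 0.04 and 0.052 m and angle between the z axis of rack_mid and the z axis of track, either way round below 0.15 rad), for 0.1 s.
At the end, for the whole second after the job is handed in: The rack's foot is in the slot under the lips, within 5 mm of touching the end stop (centre within 8 mm of the slot's middle and -5 to +7 mm of its seated height, upright on the face within 0.15 rad), and the bolt is shut to within 10 mm (all of step 3 and y of rack_mid in the frame of track above -0.025 m and x of rack_mid in the frame of track between -0.008 and 0.008 m and value of joint bolt below 0.01 m).
It fails at once if the rack is tipped more than 63 degrees (angle between rack_mid's own z axis and vertical above 1.1 rad).
It fails at once if the steel block is moved more than 30 mm (distance of block from where it was at the start of the episode above 0.03 m).
It fails at once if the clear cover is moved more than 30 mm (distance of cover from where it was at the start of the episode above 0.03 m).
It fails at once if the blower is moved more than 30 mm (distance of blower from where it was at the start of the episode above 0.03 m).
It fails at once if the tray is moved more than 30 mm (distance of tray from where it was at the start of the episode above 0.03 m).
It also fails if it takes over 64 s, if anything falls off the work surface, if the arm or the gripper's body presses on something with over 40 N, if the wrist force passes 120 N, or if a joint passes its speed limit or range.

ROBOT

A 6-joint arm with a two-finger parallel gripper is mounted at the origin on the work surface. World frame = base frame: x ahead of the robot, y to its left, z up, the work surface at z = 0. Lengths are in m, angles in rad, forces in N, time in s.
With the tool pointing down it reaches from about 0.25 to 0.775 m from the base axis. Payload 4 kg.
Tool frame: the origin (TCP) lies at the centre of the arm's flange, where the gripper is bolted on; the fingertips stand 199 mm ahead of it and the grasp point (between the pads) lies 180 mm ahead of it (robot.tcp_to_tips is the z of the fingertips in the tool frame, in m); z points along the fingers, y is the line along which they close (so a half turn about z gives the same grasp; the last joint's range is limited). The gripper opens to 94 mm and grips with 3 to 60 N. Pads are 16 mm wide; open, the fingers measure 119 mm over their backs; the gripper's body (75 mm by 177 mm) begins 78 mm behind the grasp point.
Start: joints at [-1.446, 0.087, 1.371, -0, 1.684, -0.103], TCP at [0.124, -0.536, 0.405] pointing down, gripper open.
Joint ranges: [-3.1, 3.1], [-0.76, 2.03], [0.27, 2.55], [-1.08, 4.22], [0.17, 2.65], [-2.57, 2.57]. Speed limits (rad/s): [2.79, 2.79, 3.14, 3.14, 3.14, 3.14].

INTERFACE

Orientations are given as [roll, pitch, yaw] about the fixed x, y, z axes, in that order (R = Rz(yaw) Ry(pitch) Rx(roll)).
In Python, from bench import robot gives the robot as it stands.
- The arm moves only by the tool play_rows, never from a script. Its arguments are lists of equal length, an entry for each row: "translation": the shift along the tool's x, y, z scaled (see below), a list of three; "twist": the turn, a rotation vector about the tool's x, y, z scaled (see below), a list of three; "gripper": the opening, from -1 (shut) to 1 (fully open). A call has 1 to 8 rows; each row shifts and turns the commanded pose from where the row before left it, along the tool's axes as they then stand; what a row does not reach is not made up. The controller multiplies each number of a shift by 0.04 m and each number of a turn by 0.1 rad. A row lasts 1/10 s, in which the tool goes at most 50 mm and 8.59 degrees, less where a joint would pass 70% of its speed; a pose out of reach is approached as far as the arm can. A call with a number of a shift or a turn outside -1 to 1 is refused whole. A call with a gripper value outside its range is refused whole. The fingers move at their own pace and stop on an object; the grip force is fixed at half the most. Time passes only in rows, so rows that do not move let the fingers close. It gives the time, the measured TCP pose, the force, the opening and the grip force at its end, in the units of the state.
- robot.get_obs(): the state, without advancing time (a new reading comes with each control period).
- robot.snapshot(name): name is "side" or "top" or "wrist"; returns the picture (420x560x3 uint8, red, green, blue); there is no depth.
- robot.camera_model(name): a dict with "camera_matrix" (3x3 intrinsics, pixels), "rvec" (rotation vector, rad) and "tvec" (3), from world to camera coordinates, as OpenCV has them. Camera axes: x right, y down, z forward; pixel columns grow to the right and rows downward; lengths in m; the calibration is good to about 2 mm. A picture is of the moment at which its call begins: read the wrist's pose just before it. camera_model takes no time and is no camera call; for the wrist camera it gives the pose at the moment of the call.
- robot.close_job(): hands the job in; it is judged then, once.
Trained networks look in the newest picture that a camera, given by its name, has taken for a name from the list of things; names that differ only in an ending like _2 or _b are one class to them, and where a whole thing is asked for, a point or a joint stands for the part that bears it (a point fixed in the world has none). Each returns a list of dicts, best first, with "score" (0 to 1); they miss things now and then, are a little off and sometimes report something else, mostly with a low value. They report only what shows in the picture. A call takes as long as a camera call. They do not tell look-alikes from the thing itself.
- robot.recognise(name, camera): "centre" ([x, y, z] in m, in world coordinates, good to about 4 mm: the middle of the surface that is visible of it).
- robot.spot_point(name, camera): "centre" ([x, y, z] in m, in world coordinates, good to about 4 mm: a listed point, or the origin of a listed thing).
The state is a dict: "time": time; "joint_positions": joint angles; "qvel": joint speeds; "joint_torque": joint torques, N m; "tool_pos": TCP position; "ee_rot": TCP orientation; "wrist_force": force on the tool from outside, world axes, zero at the start; "wrist_torque": the same for the moment, N m; "width": finger opening in m; "finger_force": force on a finger pad.
Only numpy, scipy, OpenCV 4.12 (cv2) and the standard library are available. Lean on these libraries where they do the work, as an engineer would, in place of code of your own. Each camera call takes 0.05 s, during which the arm holds its last target. There are 200 camera calls.

## Working session

There is one attempt and no reset: what is moved stays moved. The work goes in short steps, Python scripts to look and compute and a tool call to move; the robot and the scene stay as the last step left them, time stands still between calls to the robot, and variables do not carry over. Pictures are saved under pics/ and viewed, at most 10 in all, crops included, and the job is handed in when it is done.

Besides the shell and the picture viewer there is one more tool, called after "Request:" by a JSON object that holds its "op" and its "data", one argument or row to a line. play_rows: Moves the arm, as the interface text tells. Its arguments: {"type":"object","properties":{"translation":{"type":"array","items":{"type":"array","items":{"type":"number","minimum":-1,"maximum":1}}},"twist":{"type":"array","items":{"type":"array","items":{"type":"number","minimum":-1,"maximum":1}}},"gripper":{"type":"array","items":{"type":"number"}}},"required":["translation","twist","gripper"]}

```bash
mkdir -p pics
python3 - <<'E'
from bench import robot
import cv2,numpy as np
for c in ["side","top"]:
    im=robot.snapshot(c); cv2.imwrite(f"pics/{c}0.png",im[...,::-1])
    for n in ["track","track_mouth","bolt_knob","rack_mid","rack_tab","block","cover","blower","tray"]:
        r=robot.spot_point(n,c)
        print(c,n,[(np.round(d["centre"],3).tolist(),round(d["score"],2)) for d in r[:4]])
    m=robot.camera_model(c); R=cv2.Rodrigues(np.array(m["rvec"]))[0]; print(c,"campos",-R.T@np.array(m["tvec"]).ravel())
o=robot.get_obs();print(o)
E
```

```text
side track [([0.594, 0.122, 0.076], 0.56)]
side track_mouth [([0.579, 0.054, 0.075], 0.86)]
side bolt_knob [([0.565, 0.026, 0.121], 0.48)]
side rack_mid [([0.322, -0.349, 0.046], 0.84), ([0.633, -0.556, 0.049], 0.71), ([0.753, -0.406, 0.044], 0.65), ([0.593, -0.419, 0.044], 0.56)]
side rack_tab [([0.75, -0.406, 0.069], 0.9), ([0.318, -0.35, 0.064], 0.85), ([0.595, -0.421, 0.069], 0.84), ([0.633, -0.558, 0.069], 0.81)]
side block [([0.464, -0.178, -0.002], 0.54), ([0.595, 0.12, 0.075], 0.31)]
side cover [([0.454, 0.422, 0.002], 0.6)]
side blower [([0.454, -0.372, -0.0], 0.63), ([0.594, -0.284, 0.043], 0.42)]
side tray [([0.763, -0.113, -0.003], 0.71)]
side campos [0.20641408 1.24076808 1.22255401]
top track [([0.593, 0.125, 0.078], 0.84)]
top track_mouth [([0.58, 0.056, 0.076], 0.7)]
top bolt_knob [([0.563, 0.027, 0.118], 0.54)]
top rack_mid [([0.752, -0.41, 0.049], 0.78), ([0.592, -0.422, 0.047], 0.74), ([0.588, -0.282, 0.046], 0.67), ([0.323, -0.35, 0.045], 0.65)]
top rack_tab [([0.59, -0.283, 0.068], 0.89), ([0.752, -0.408, 0.067], 0.81), ([0.324, -0.352, 0.071], 0.6), ([0.592, -0.
[... 167 characters left out ...]
060523 ]
{'time': 1.0, 'joint_positions': array([-1.44607986e+00,  8.71545322e-02,  1.37068474e+00,  1.64560484e-06,
        1.68361030e+00, -1.03089514e-01]), 'qvel': array([-0.00036871,  0.00089885,  0.00056817,  0.0014937 ,  0.00108149,
       -0.00035055]), 'joint_torque': array([-1.74433877e-03, -3.40052569e+01, -3.02608109e+01,  7.16608018e-02,
        2.35732313e-02, -1.32330473e-05]), 'tool_pos': array([ 0.12421253, -0.53578017,  0.4047385 ]), 'ee_rot': array([3.14145017e+00, 1.30973474e-05, 2.27806170e-01]), 'wrist_force': array([ 0.37155237, -0.21856244,  1.01821143]), 'wrist_torque': array([ 0.01439342, -0.00093382,  0.02343411]), 'finger_force': 0.0, 'width': 0.09405713187173989}
```

View pics/top0.png

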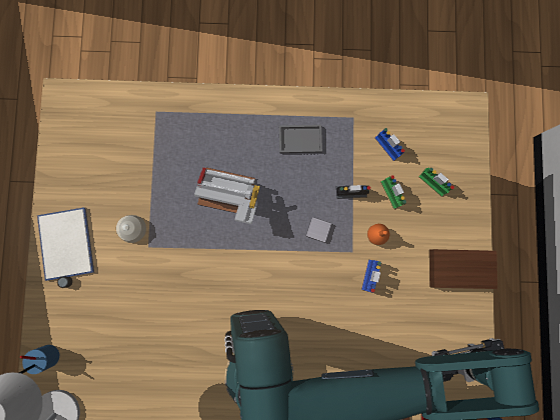

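View pics/side0.png

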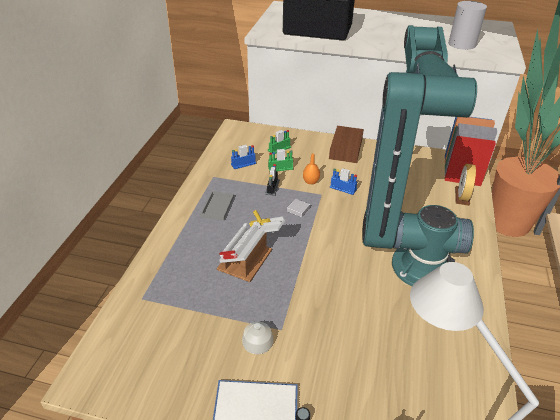

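The top view has the black rack at about (352,190), just left of the green and blue look-alikes. The track is at (228,188) with the red stop at its upper left and the yellow bolt at (257,193). The side view agrees: rack (272,180), track (250,245).

```bash
cat > h.py <<'E'
from bench import robot
import numpy as np, json
from scipy.spatial.transform import Rotation as Ro, Slerp
def track():
    d=json.load(open("track.json")); a=d["yaw"]  # direction angle of track y
    y=np.array([np.cos(a),np.sin(a),0]); c,s=np.cos(np.pi/6),.5
    h=np.array([np.sin(a),-np.cos(a),0])*1.0
    if h[0]>0: h=-h
    x=c*h+s*np.array([0,0,1]); z=np.cross(x,y)
    return np.array([d["x"],d["y"],.075]),np.column_stack([x,y,z])
def tp(*v):
    o,R=track(); return o+R@(np.array(v)/1000)
def Rtool():  # tool over the track face: y=-track x, z=-track z
    R=track()[1]; return np.column_stack([-R[:,1],-R[:,0],-R[:,2]])
def cur():
    o=robot.get_obs(); return np.array(o["tool_pos"]),Ro.from_euler("xyz",o["ee_rot"])
def plan(grasp,R,vmax=.036,n=None,start=None):
    """rows bringing the grasp point to 'grasp' (world) with tool rotation R"""
    p0,r0=start or cur(); r1=Ro.from_matrix(R); p1=np.array(grasp)-R[:,2]*.18
    ang=(r0.inv()*r1).magnitude()
    n=n or int(np.ceil(max(np.linalg.norm(p1-p0)/vmax,ang/.09,1)))
    t=np.linspace(0,1,n+1); rs=Slerp([0,1],Ro.concatenate([r0,r1]))(t); P=p0+np.outer(t,p1-p0)
    T=[];W=[]
    for i in range(n):
        T.append((rs[i].inv().apply(P[i+1]-P[i])/.04).round(2).tolist())
        W.append(((rs[i].inv()*rs[i+1]).as_rotvec()/.1).round(2).tolist())
    for i in range(0,n,8): print("T",T[i:i+8],"\nW",W[i:i+8])
    print("n",n,"target tcp",p1.round(3))
def intrack():
    o,R=track(); p,r=cur(); g=p+r.as_matrix()[:,2]*.18
    return (R.T@(g-o)*1000).round(1),((Ro.from_matrix(Rtool()).inv()*r).as_rotvec()).round(3)
E
cat > m.py <<'E'
from h import *; import cv2
im=cv2.imread("pics/top0.png"); m=robot.camera_model("top");K=np.array(m["camera_matrix"]);R=cv2.Rodrigues(np.array(m["rvec"]))[0];t=np.array(m["tvec"]).ravel()
def w(px,z):
    d=R.T@np.linalg.inv(K)@np.r_[px,1]; c=-R.T@t; return c+d*(z-c[2])/d[2]
sub=im[175:205,330:375]; mk=(sub.max(2)<45).astype(np.uint8)
n,l,s,cc=cv2.connectedComponentsWithStats(mk); k=1+s[1:,4].argmax(); print(s[k])
ys,xs=np.where(l==k); r=cv2.minAreaRect(np.column_stack([xs+330,ys+175]).astype(np.float32)); print(r)
b=cv2.boxPoints(r); print(np.array([w(q,.04)[:2] for q in b]).round(3), w(r[0],.04).round(3))
json.dump(dict(x=.5935,y=.1235,yaw=float(np.arctan2(.055-.1235,.5795-.5935))),open("track.json","w"))
o,T=track(); print(T.round(3),"knob",tp(15,98,34),"top cam: .563,.027")
plan(tp(15,98,130),Rtool())
E
python3 m.py
```

```text
[  7  11  32  10 148]
((352.4255065917969, 190.71142578125), (8.617522239685059, 31.181276321411133), 87.61405944824219)
[[ 0.599 -0.232]
 [ 0.606 -0.333]
 [ 0.578 -0.334]
 [ 0.571 -0.234]] [ 0.588 -0.283  0.04 ]
[[-0.848 -0.2    0.49 ]
 [ 0.173 -0.98  -0.1  ]
 [ 0.5    0.     0.866]] knob [0.57780487 0.02668192 0.11194486] top cam: .563,.027
T [[0.75, -0.42, 0.06], [0.78, -0.38, 0.06], [0.79, -0.34, 0.05], [0.81, -0.3, 0.05], [0.82, -0.26, 0.05], [0.84, -0.22, 0.04], [0.85, -0.18, 0.03], [0.85, -0.14, 0.02]] 
W [[0.2, -0.13, -0.48], [0.2, -0.13, -0.48], [0.2, -0.13, -0.48], [0.2, -0.13, -0.48], [0.2, -0.13, -0.48], [0.2, -0.13, -0.48], [0.2, -0.13, -0.48], [0.2, -0.13, -0.48]]
T [[0.86, -0.1, 0.02], [0.86, -0.06, 0.01], [0.87, -0.01, -0.0], [0.87, 0.03, -0.02], [0.86, 0.07, -0.03], [0.86, 0.11, -0.04], [0.85, 0.15, -0.05], [0.84, 0.19, -0.07]] 
W [[0.2, -0.13, -0.48], [0.2, -0.13, -0.48], [0.2, -0.13, -0.48], [0.2, -0.13, -0.48], [0.2, -0.13, -0.48], [0.2, -0.13, -0.48], [0.2, -0.13, -0.48], [0.2, -0.13, -0.48]]
T [[0.83, 0.23, -0.08], [0.82, 0.27, -0.1], [0.8, 0.3, -0.12], [0.79, 0.34, -0.13], [0.77, 0.38, -0.15], [0.75, 0.41, -0.17], [0.72, 0.44, -0.19]] 
W [[0.2, -0.13, -0.48], [0.2, -0.13, -0.48], [0.2, -0.13, -0.48], [0.2, -0.13, -0.48], [0.2, -0.13, -0.48], [0.2, -0.13, -0.48], [0.2, -0.13, -0.48]]
n 23 target tcp [ 0.713 -0.001  0.351]
```

Request:
{"op": "play_rows", "data": {
  "translation": [
    [0.75,-0.42,0.06],
    [0.78,-0.38,0.06],
    [0.79,-0.34,0.05],
    [0.81,-0.3,0.05],
    [0.82,-0.26,0.05],
    [0.84,-0.22,0.04],
    [0.85,-0.18,0.03],
    [0.85,-0.14,0.02]
  ],
  "twist": [
    [0.2,-0.13,-0.48],
    [0.2,-0.13,-0.48],
    [0.2,-0.13,-0.48],
    [0.2,-0.13,-0.48],
    [0.2,-0.13,-0.48],
    [0.2,-0.13,-0.48],
    [0.2,-0.13,-0.48],
    [0.2,-0.13,-0.48]
  ],
  "gripper": [1,1,1,1,1,1,1,1]
}}

```text
time: 1.8
tool_pos: [0.3303, -0.3499, 0.386]
ee_rot: [-2.965, 0.071, 0.621]
wrist_force: [0.6, -1.2, 1.0]
width: 0.0941
finger_force: 0.0
```

Request:
{"op": "play_rows", "data": {
  "translation": [
    [0.86,-0.1,0.02],
    [0.86,-0.06,0.01],
    [0.87,-0.01,0],
    [0.87,0.03,-0.02],
    [0.86,0.07,-0.03],
    [0.86,0.11,-0.04],
    [0.85,0.15,-0.05],
    [0.84,0.19,-0.07]
  ],
  "twist": [
    [0.2,-0.13,-0.48],
    [0.2,-0.13,-0.48],
    [0.2,-0.13,-0.48],
    [0.2,-0.13,-0.48],
    [0.2,-0.13,-0.48],
    [0.2,-0.13,-0.48],
    [0.2,-0.13,-0.48],
    [0.2,-0.13,-0.48]
  ],
  "gripper": [1,1,1,1,1,1,1,1]
}}

```text
time: 2.6
tool_pos: [0.5359, -0.1649, 0.3663]
ee_rot: [-2.775, 0.068, 1.02]
wrist_force: [0.4, -0.2, -0.6]
width: 0.0941
finger_force: 0.0
```

Request:
{"op": "play_rows", "data": {
  "translation": [
    [0.83,0.23,-0.08],
    [0.82,0.27,-0.1],
    [0.8,0.3,-0.12],
    [0.79,0.34,-0.13],
    [0.77,0.38,-0.15],
    [0.75,0.41,-0.17],
    [0.72,0.44,-0.19],
    [0,0,0]
  ],
  "twist": [
    [0.2,-0.13,-0.48],
    [0.2,-0.13,-0.48],
    [0.2,-0.13,-0.48],
    [0.2,-0.13,-0.48],
    [0.2,-0.13,-0.48],
    [0.2,-0.13,-0.48],
    [0.2,-0.13,-0.48],
    [0,0,0]
  ],
  "gripper": [1,1,1,1,1,1,1,1]
}}

```text
time: 3.4
tool_pos: [0.7178, -0.0011, 0.3451]
ee_rot: [-2.617, 0.005, 1.365]
wrist_force: [-0.2, -0.1, -0.3]
width: 0.0939
finger_force: 0.0
```

Run:
```python
from h import *; import cv2
print(intrack(), robot.get_obs()["joint_positions"].round(2))
im=robot.snapshot("wrist"); cv2.imwrite("pics/w1.png",im[...,::-1])
for n in ["track","track_mouth","bolt_knob"]:
    print(n,[(np.round(d["centre"],4).tolist(),round(d["score"],2)) for d in robot.spot_point(n,"wrist")[:3]])
m=robot.camera_model("wrist");print({k:np.array(v).tolist() for k,v in m.items()})
json.dump({k:np.array(v).tolist() for k,v in m.items()},open("w1.json","w"))
```

```text
(array([  8.1,  97.5, 127.3]), array([ 0.001, -0.002,  0.006])) [-0.09  0.68  0.75  0.07  2.24  0.14]
track [([0.5915, 0.1202, 0.0734], 0.61)]
track_mouth [([0.581, 0.0536, 0.074], 0.63)]
bolt_knob [([0.5698, 0.0308, 0.1132], 0.89)]
{'camera_matrix': [[367.04437310108887, 0.0, 283.7322251717737], [0.0, 367.04437310108887, 207.0381648612352], [0.0, 0.0, 1.0]], 'rvec': [-2.835933717779859, 0.20866326481904532, 0.7903478375053842], 'tvec': [-0.433302525580681, 0.05072137604363613, 0.6654036398793732]}
```

View pics/w1.png

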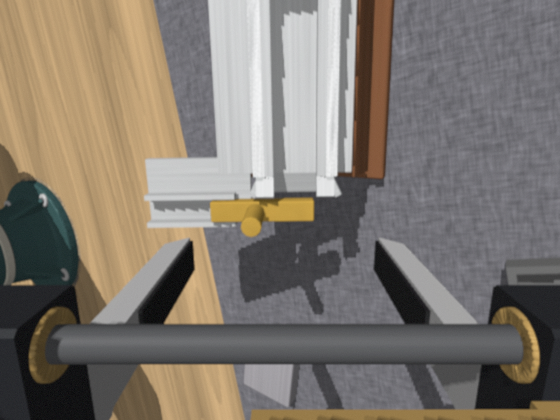

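```bash
cat > rect.py <<'E'
from h import *; import cv2,sys
m=json.load(open("w1.json")); im=cv2.imread("pics/w1.png")
S=3.0; z=19
def proj(v):
    return cv2.projectPoints(np.array([tp(*v)]),np.array(m["rvec"]),np.array(m["tvec"]),np.array(m["camera_matrix"]),None)[0].ravel()
src=[(x,y) for x,y in [(-60,-20),(60,-20),(60,110),(-60,110)]]
H,_=cv2.findHomography(np.array([proj((x,y,z)) for x,y in src]),np.array([[(x+60)*S,(y+20)*S] for x,y in src]))
o=cv2.warpPerspective(im,H,(360,390)); g=cv2.cvtColor(o,6).astype(float)
for y in range(-10,70,10):
    r=g[int((y+20)*S)-4:int((y+20)*S)+5].mean(0); d=np.convolve(np.diff(r),np.ones(3),'same')
    pk=[i for i in range(2,len(d)-2) if abs(d[i])>25 and abs(d[i])==abs(d[i-2:i+3]).max()]
    print(y,[(round((i+.5)/S-60,1),int(d[i])) for i in pk])
big=cv2.resize(o,(720,780))[-600:]
for x in range(-50,60,10): cv2.line(big,(int((x+60)*6),0),(int((x+60)*6),8 if x else 600),(0,0,255),1)
cv2.imwrite("pics/r1.png",cv2.resize(big,(720,600)))
E
python3 rect.py
```

```text
-10 [(-51.2, -28), (-39.2, 80), (-33.5, -50), (-28.5, 56), (10.5, -51), (19.2, 46)]
0 [(-51.2, -28), (-39.5, 75), (-33.8, -52), (-28.5, 62), (9.8, -49), (19.2, 46)]
10 [(-51.5, -27), (-39.2, 71), (-34.8, -47), (-28.5, 58), (-12.2, 25), (11.5, -42), (19.2, 51)]
20 [(-51.5, -28), (-39.5, 71), (-33.2, -45), (-28.5, 57), (10.5, -43), (19.2, 45)]
30 [(-51.5, -26), (-39.5, 82), (-34.2, -52), (-28.5, 56), (-12.5, 25), (9.8, -44), (19.2, 47)]
40 [(-51.5, -26), (-39.5, 64), (-34.5, -50), (-28.8, 58), (-12.5, 28), (9.5, -34), (19.2, 49)]
50 [(-51.5, -27), (-39.5, 73), (-33.2, -34), (-28.8, 56), (-12.5, 26), (10.8, -49), (19.2, 47)]
60 [(-39.5, 76), (-33.5, -44), (-28.8, 56), (10.2, -51), (18.8, 45)]
```

View pics/r1.png

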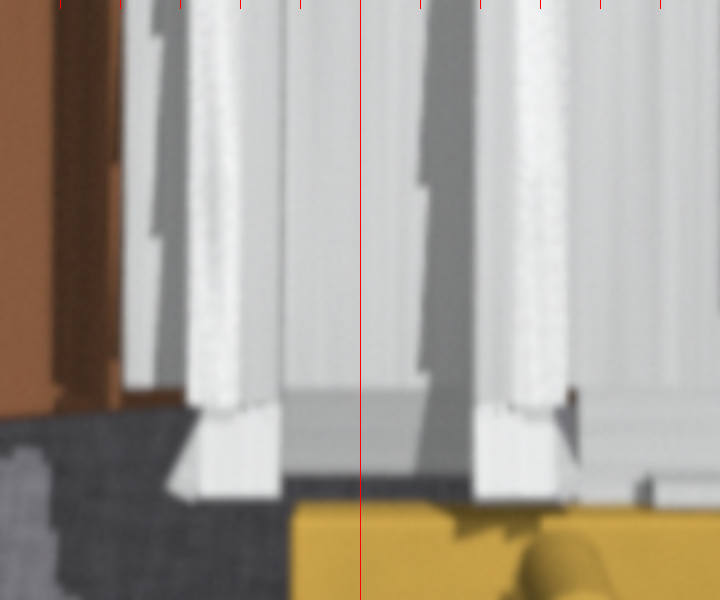

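```bash
cat > fit.py <<'E'
exec(open("rect.py").read().split("for y in range")[0])
from scipy.optimize import least_squares
Hi=np.linalg.inv(H)
def img(c,r): return cv2.perspectiveTransform(np.array([[[c/2.,(r+180)/2.]]]),Hi).ravel()
# (col,row) in r1.png, model (x,y,z), x known?
P=[((281,30),(-15.5,None,19)),((282,380),(-15.5,None,19)),((474,30),(15.5,None,19)),((474,380),(15.5,None,19)),
 ((260,408),(-18,70,19)),((500,407),(18,70,19)),((340,388),(0,70,0)),((340,472),(0,85,-4)),((240,498),(-19,85,23)),((510,499),(19,85,23)),((400,503),(None,90,14))]
K=np.array(m["camera_matrix"]);Rc=cv2.Rodrigues(np.array(m["rvec"]))[0];t=np.array(m["tvec"]);C=-Rc.T@t
def res(p,sk=None):
    h=p; a=h[2]; y=np.array([np.cos(a),np.sin(a),0]); hh=np.array([np.sin(a),-np.cos(a),0]); hh=-hh if hh[0]>0 else hh
    x=.866*hh+np.array([0,0,.5]); R=np.column_stack([x,y,np.cross(x,y)]); o=np.array([h[0],h[1],.075]); out=[]
    for (c,r),v in P:
        d=Rc.T@np.linalg.inv(K)@np.r_[img(c,r),1]; q=R.T@(C-o); e=R.T@d
        s=q+e*(v[2]/1000-q[2])/e[2]
        out+= [(s[i]*1000-v[i]) for i in (0,1) if v[i] is not None and not (i==0 and v[1] is not None)]
    return np.array(out)
d=json.load(open("track.json")); s=least_squares(res,[d["x"],d["y"],d["yaw"]],loss="soft_l1",x_scale=.01)
print(s.x,res(s.x).round(1)); o,R=track(); print("cam in track",R.T@(C-o)*1000)
print("prev",d)
E
python3 fit.py
```

```text
[ 0.58872731  0.11648832 -1.77419411] [-0.7 -0.6  0.7  0.6  0.4  0.3  0.1  1.  -0.4 -0.2 -2.5]
cam in track [ 11.33714866  32.06286289 290.82242169]
prev {'x': 0.5935, 'y': 0.1235, 'yaw': -1.77239943544774}
```

Run:
```python
from h import *
json.dump(dict(x=.5915,y=.1205,yaw=-1.773),open("track.json","w"))
o,R=track()
for k in ([.563,.027,.118],[.565,.026,.121],[.5698,.0308,.1132]): print((R.T@(np.array(k)-o)*1000).round(1))
print(intrack()); plan(tp(28,97,42),Rtool(),vmax=.03)
```

```text
[29.4 97.3 32.7]
[29.  97.9 36.3]
[21.9 92.2 31.5]
(array([ 10.2,  98.5, 131.4]), array([-0.004, -0.   ,  0.012]))
T [[0.01, -0.11, 0.56], [0.01, -0.11, 0.56], [0.01, -0.11, 0.56], [0.01, -0.11, 0.56]] 
W [[0.01, 0.0, -0.03], [0.01, 0.0, -0.03], [0.01, 0.0, -0.03], [0.01, 0.0, -0.03]]
n 4 target tcp [0.657 0.008 0.281]
```

Request:
{"op": "play_rows", "data": {
  "translation": [
    [0.01,-0.11,0.56],
    [0.01,-0.11,0.56],
    [0.01,-0.11,0.56],
    [0.01,-0.11,0.56],
    [0,0,0],
    [0,0,0],
    [0,0,0],
    [0,0,0]
  ],
  "twist": [
    [0.01,0,-0.03],
    [0.01,0,-0.03],
    [0.01,0,-0.03],
    [0.01,0,-0.03],
    [0,0,0],
    [0,0,0],
    [0,0,0],
    [0,0,0]
  ],
  "gripper": [0,0,0,0,0,-1,-1,-1]
}}

```text
time: 4.4
tool_pos: [0.6579, 0.0087, 0.2824]
ee_rot: [-2.621, -0.001, 1.37]
wrist_force: [-0.4, -0.3, 0.9]
width: 0.0337
finger_force: 0.0
```

Request:
{"op": "play_rows", "data": {
  "translation": [
    [0,0,0],
    [0,0,0],
    [0,0,0],
    [0,0,0],
    [0,0,0]
  ],
  "twist": [
    [0,0,0],
    [0,0,0],
    [0,0,0],
    [0,0,0],
    [0,0,0]
  ],
  "gripper": [-1,-1,-1,-1,-1]
}}

```text
time: 4.9
tool_pos: [0.6573, 0.0093, 0.2809]
ee_rot: [-2.618, -0.001, 1.37]
wrist_force: [1.7, -0.6, 1.7]
width: 0.0135
finger_force: 30.0
```

Run:
```python
from h import *
print(intrack(),robot.get_obs()["width"]);
```

```text
(array([27.7, 95.8, 41.7]), array([ 0.   , -0.   , -0.002])) 0.01354092396950852
```

Request:
{"op": "play_rows", "data": {
  "translation": [
    [0,-0.3,0],
    [0,-0.3,0],
    [0,-0.3,0],
    [0,-0.3,0],
    [0,-0.05,0],
    [0,-0.05,0],
    [0,0,0]
  ],
  "twist": [
    [0,0,0],
    [0,0,0],
    [0,0,0],
    [0,0,0],
    [0,0,0],
    [0,0,0],
    [0,0,0]
  ],
  "gripper": [-1,-1,-1,-1,-1,-1,-1]
}}

```text
time: 5.6
tool_pos: [0.6128, 0.018, 0.3071]
ee_rot: [-2.617, 0.0, 1.37]
wrist_force: [1.6, -2.4, 3.2]
width: 0.0134
finger_force: 30.0
```

Request:
{"op": "play_rows", "data": {
  "translation": [
    [0,-0.05,0],
    [0,-0.05,0],
    [0,0,0]
  ],
  "twist": [
    [0,0,0],
    [0,0,0],
    [0,0,0]
  ],
  "gripper": [-1,-1,-1]
}}

```text
time: 5.9
tool_pos: [0.6099, 0.0186, 0.3087]
ee_rot: [-2.618, 0.0, 1.37]
wrist_force: [3.1, -3.4, 2.2]
width: 0.0134
finger_force: 30.0
```

Request:
{"op": "play_rows", "data": {
  "translation": [
    [0,-0.05,0],
    [0,-0.05,0],
    [0,0,0]
  ],
  "twist": [
    [0,0,0],
    [0,0,0],
    [0,0,0]
  ],
  "gripper": [-1,-1,-1]
}}

```text
time: 6.2
tool_pos: [0.6082, 0.0188, 0.3096]
ee_rot: [-2.627, -0.0, 1.369]
wrist_force: [12.2, -4.7, -4.1]
width: 0.0135
finger_force: 30.0
```

Run:
```python
from h import *
o=robot.get_obs();R=track()[1];print(intrack(),o["width"],(R.T@o["wrist_force"]).round(1));
```

```text
(array([83.8, 96.3, 41.6]), array([-0.009, -0.   , -0.   ])) 0.013542911261901448 [-13.2   2.1   2.9]
```

Request:
{"op": "play_rows", "data": {
  "translation": [
    [0,0.1,0],
    [0,0,0],
    [0,0,0],
    [0,0,-0.5],
    [0,0,-0.8],
    [0,0,-0.8],
    [0,0,0]
  ],
  "twist": [
    [0,0,0],
    [0,0,0],
    [0,0,0],
    [0,0,0],
    [0,0,0],
    [0,0,0],
    [0,0,0]
  ],
  "gripper": [-1,0,0,0,0,0,0]
}}

```text
time: 6.9
tool_pos: [0.6516, 0.0107, 0.385]
ee_rot: [-2.623, -0.002, 1.371]
wrist_force: [-0.1, 0.0, -0.1]
width: 0.0472
finger_force: 0.0
```

Run:
```python
from h import *
json.dump(dict(x=.5929,y=.1202,yaw=-1.773),open("track.json","w"))
print(intrack())
R=np.column_stack([[-.07,.9975,0],[.9975,.07,0],[0,0,-1]])
plan([.588,-.284,.19],R)
```

```text
(array([ 85.3,  95.3, 128.2]), array([-0.005,  0.001, -0.003]))
T [[-0.84, 0.01, 0.04], [-0.84, -0.02, 0.05], [-0.84, -0.04, 0.05], [-0.83, -0.07, 0.05], [-0.83, -0.1, 0.06], [-0.83, -0.13, 0.06], [-0.82, -0.15, 0.06], [-0.82, -0.18, 0.05]] 
W [[-0.57, -0.08, -0.29], [-0.57, -0.08, -0.29], [-0.57, -0.08, -0.29], [-0.57, -0.08, -0.29], [-0.57, -0.08, -0.29], [-0.57, -0.08, -0.29], [-0.57, -0.08, -0.29], [-0.57, -0.08, -0.29]]
T [[-0.81, -0.21, 0.05]] 
W [[-0.57, -0.08, -0.29]]
n 9 target tcp [ 0.588 -0.284  0.37 ]
```

Request:
{"op": "play_rows", "data": {
  "translation": [
    [-0.84,0.01,0.04],
    [-0.84,-0.02,0.05],
    [-0.84,-0.04,0.05],
    [-0.83,-0.07,0.05],
    [-0.83,-0.1,0.06],
    [-0.83,-0.13,0.06],
    [-0.82,-0.15,0.06],
    [-0.82,-0.18,0.05]
  ],
  "twist": [
    [-0.57,-0.08,-0.29],
    [-0.57,-0.08,-0.29],
    [-0.57,-0.08,-0.29],
    [-0.57,-0.08,-0.29],
    [-0.57,-0.08,-0.29],
    [-0.57,-0.08,-0.29],
    [-0.57,-0.08,-0.29],
    [-0.57,-0.08,-0.29]
  ],
  "gripper": [0.3,0.3,0.3,0.3,0.3,0.3,0.3,0.3]
}}

```text
time: 7.7
tool_pos: [0.5928, -0.252, 0.3662]
ee_rot: [-3.076, -0.009, 1.611]
wrist_force: [-0.4, 0.4, -0.7]
width: 0.0609
finger_force: 0.0
```

Request:
{"op": "play_rows", "data": {
  "translation": [
    [-0.81,-0.21,0.05],
    [0,0,0],
    [0,0,0]
  ],
  "twist": [
    [-0.57,-0.08,-0.29],
    [0,0,0],
    [0,0,0]
  ],
  "gripper": [0.3,0.3,0.3]
}}

```text
time: 8.0
tool_pos: [0.5858, -0.2842, 0.365]
ee_rot: [-3.131, -0.003, 1.637]
wrist_force: [-0.3, 0.2, 0.9]
width: 0.0613
finger_force: 0.0
```

Run:
```python
from h import *; import cv2
im=robot.snapshot("wrist"); m=robot.camera_model("wrist")
p,r=cur();print(p.round(4),r.as_matrix().round(3).tolist())
for n in ["rack_tab","rack_mid"]:
    print(n,[(np.round(d["centre"],4).tolist(),round(d["score"],2)) for d in robot.spot_point(n,"wrist")[:3]])
json.dump({k:np.array(v).tolist() for k,v in m.items()},open("w2.json","w"))
cv2.imwrite("pics/w2.png",im[...,::-1])
```

```text
[ 0.5863 -0.2835  0.3654] [[-0.068, 0.998, -0.011], [0.998, 0.068, 0.002], [0.002, -0.01, -1.0]]
rack_tab [([0.5946, -0.2848, 0.0725], 0.87), ([0.5939, -0.4209, 0.0674], 0.78)]
rack_mid [([0.5936, -0.2865, 0.0438], 0.96)]
```

View pics/w2.png

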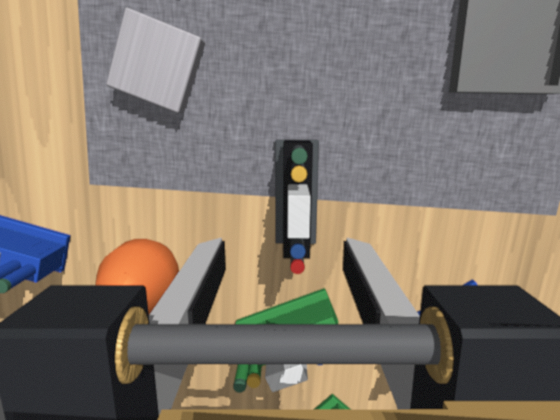

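The rack sits under the gripper in this view, with its tab around (298,210). The handle tops are at (299,155), (299,174), (298,251) and (297,267), and it's nearly aligned with the tool.

Run:
```python
from h import *; import cv2
m=json.load(open("w2.json"));im=cv2.imread("pics/w2.png")
K=np.array(m["camera_matrix"]);Rc=cv2.Rodrigues(np.array(m["rvec"]))[0];t=np.array(m["tvec"]);C=-Rc.T@t
def w(px,z):
    d=Rc.T@np.linalg.inv(K)@np.r_[px,1]; return C+d*(z-C[2])/d[2]
hsv=cv2.cvtColor(im,40); c=[]
for r0,r1 in((145,164),(165,183),(244,258),(259,276)):
    s=hsv[r0:r1,286:313]; mk=(s[...,1]>110)&(s[...,2]>60); ys,xs=np.where(mk); c.append((xs.mean()+286,ys.mean()+r0,mk.sum()))
print(np.array(c).round(1)); q=np.array([w(v[:2],.078) for v in c]);print(q.round(4))
d=q[:2].mean(0)-q[2:].mean(0); print("dir",d/np.linalg.norm(d),"mid",q.mean(0))
for z in (.09,): print("tab top",w((299.,185),z),w((299,237),.046))
```

```text
[[  nan   nan   0. ]
 [298.6 173.5 247. ]
 [297.5 250.7 189. ]
 [296.9 266.4 201. ]]
[[    nan     nan     nan]
 [ 0.5919 -0.255   0.078 ]
 [ 0.5957 -0.3151  0.078 ]
 [ 0.5963 -0.3282  0.078 ]]
dir [nan nan nan] mid [nan nan nan]
tab top [ 0.5923024  -0.26125423  0.09      ] [ 0.59780799 -0.31466264  0.046     ]<stdin>:8: RuntimeWarning: Mean of empty slice.
  ret = ret.dtype.type(ret / rcount)
```

Run:
```python
from h import *
a=.061
R=np.column_stack([[-np.sin(a),np.cos(a),0],[np.cos(a),np.sin(a),0],[0,0,-1]])
plan([.594,-.285,.072],R,vmax=.03)
```

```text
T [[-0.02, 0.05, 0.71], [-0.02, 0.05, 0.71], [-0.02, 0.05, 0.71], [-0.02, 0.05, 0.71]] 
W [[-0.02, -0.0, 0.02], [-0.02, -0.0, 0.02], [-0.02, -0.0, 0.02], [-0.02, -0.0, 0.02]]
n 4 target tcp [ 0.594 -0.285  0.252]
```

Request:
{"op": "play_rows", "data": {
  "translation": [
    [-0.02,0.1,0.6],
    [-0.02,0.1,0.7],
    [-0.02,0,0.7],
    [-0.02,0,0.5],
    [0,0,0.34],
    [0,0,0],
    [0,0,0],
    [0,0,0]
  ],
  "twist": [
    [-0.02,0,0.02],
    [-0.02,0,0.02],
    [-0.02,0,0.02],
    [-0.02,0,0.02],
    [0,0,0],
    [0,0,0],
    [0,0,0],
    [0,0,0]
  ],
  "gripper": [0.3,0.3,0.3,0.3,0.3,0.3,-1,-1]
}}

```text
time: 8.95
tool_pos: [0.5948, -0.2871, 0.255]
ee_rot: [3.139, 0.002, 1.631]
wrist_force: [0.0, -0.2, 0.6]
width: 0.0484
finger_force: 0.0
```

Request:
{"op": "play_rows", "data": {
  "translation": [
    [0,0,0],
    [0,0,0],
    [0,0,0],
    [0,0,0]
  ],
  "twist": [
    [0,0,0],
    [0,0,0],
    [0,0,0],
    [0,0,0]
  ],
  "gripper": [-1,-1,-1,-1]
}}

```text
time: 9.35
tool_pos: [0.5941, -0.2872, 0.2533]
ee_rot: [-3.142, 0.001, 1.63]
wrist_force: [-0.8, 0.4, 1.3]
width: 0.0163
finger_force: 0.4
```

Run:
```python
from h import *
p,r=cur();print(p,r.as_matrix().round(3).tolist(),robot.get_obs()["width"])
o,R=track()
# via: lifted, upright, then tilted before the mouth
plan(tp(0,175,70+22),Rtool())
print(tp(0,175,92))
```

```text
[ 0.59412851 -0.28723138  0.25333045] [[-0.059, 0.998, -0.0], [0.998, 0.059, -0.001], [-0.001, -0.0, -1.0]] 0.016345609993826386
T [[0.72, 0.39, -0.2], [0.74, 0.35, -0.23], [0.75, 0.3, -0.24], [0.77, 0.26, -0.26], [0.78, 0.21, -0.26], [0.79, 0.16, -0.27], [0.79, 0.11, -0.27]] 
W [[0.74, 0.1, 0.36], [0.74, 0.1, 0.36], [0.74, 0.1, 0.36], [0.74, 0.1, 0.36], [0.74, 0.1, 0.36], [0.74, 0.1, 0.36], [0.74, 0.1, 0.36]]
n 7 target tcp [ 0.691 -0.079  0.311]
[ 0.60281781 -0.06047273  0.15467434]
```

Request:
{"op": "play_rows", "data": {
  "translation": [
    [0,0,0],
    [0,0,0],
    [0,0,-0.2],
    [0,0,-0.5],
    [0,0,-0.6],
    [0,0,-0.4],
    [0,0,0]
  ],
  "twist": [
    [0,0,0],
    [0,0,0],
    [0,0,0],
    [0,0,0],
    [0,0,0],
    [0,0,0],
    [0,0,0]
  ],
  "gripper": [-1,-1,-1,-1,-1,-1,-1]
}}

```text
time: 10.05
tool_pos: [0.5947, -0.2874, 0.3247]
ee_rot: [3.136, 0.004, 1.63]
wrist_force: [0.8, -0.1, -2.2]
width: 0.0156
finger_force: 30.0
```

Run:
```python
from h import *
p,r=cur();o=robot.get_obs();print(p,o["width"],o["finger_force"],o["wrist_force"])
plan(tp(0,175,85),Rtool(),vmax=.025)
```

```text
[ 0.59473666 -0.2873931   0.32471588] 0.015573147487756296 29.994187653064728 [ 0.76853908 -0.09659742 -2.217068  ]
T [[0.51, 0.26, 0.05], [0.52, 0.25, 0.04], [0.52, 0.24, 0.03], [0.53, 0.23, 0.02], [0.53, 0.22, 0.01], [0.54, 0.2, 0.01], [0.54, 0.19, 0.0], [0.55, 0.18, -0.0]] 
W [[0.53, 0.07, 0.25], [0.53, 0.07, 0.25], [0.53, 0.07, 0.25], [0.53, 0.07, 0.25], [0.53, 0.07, 0.25], [0.53, 0.07, 0.25], [0.53, 0.07, 0.25], [0.53, 0.07, 0.25]]
T [[0.55, 0.16, -0.01], [0.56, 0.15, -0.01]] 
W [[0.53, 0.07, 0.25], [0.53, 0.07, 0.25]]
n 10 target tcp [ 0.688 -0.078  0.304]
```

Request:
{"op": "play_rows", "data": {
  "translation": [
    [0.51,0.26,0.05],
    [0.52,0.25,0.04],
    [0.52,0.24,0.03],
    [0.53,0.23,0.02],
    [0.53,0.22,0.01],
    [0.54,0.2,0.01],
    [0.54,0.19,0],
    [0.55,0.18,0]
  ],
  "twist": [
    [0.53,0.07,0.25],
    [0.53,0.07,0.25],
    [0.53,0.07,0.25],
    [0.53,0.07,0.25],
    [0.53,0.07,0.25],
    [0.53,0.07,0.25],
    [0.53,0.07,0.25],
    [0.53,0.07,0.25]
  ],
  "gripper": [-1,-1,-1,-1,-1,-1,-1,-1]
}}

```text
time: 10.85
tool_pos: [0.6685, -0.1182, 0.3031]
ee_rot: [-2.711, -0.012, 1.424]
wrist_force: [-0.4, 0.0, -2.5]
width: 0.0162
finger_force: 30.0
```

Request:
{"op": "play_rows", "data": {
  "translation": [
    [0.55,0.16,-0.01],
    [0.56,0.15,-0.01],
    [0,0,0],
    [0,0,0]
  ],
  "twist": [
    [0.53,0.07,0.25],
    [0.53,0.07,0.25],
    [0,0,0],
    [0,0,0]
  ],
  "gripper": [-1,-1,-1,-1]
}}

```text
time: 11.25
tool_pos: [0.6867, -0.0769, 0.2987]
ee_rot: [-2.607, -0.001, 1.375]
wrist_force: [-0.3, -0.3, -2.0]
width: 0.0154
finger_force: 30.0
```

Run:
```python
from h import *; import cv2
print(intrack())
for c in ("wrist","top","side"):
    im=robot.snapshot(c); cv2.imwrite(f"pics/{c}3.png",im[...,::-1])
    m=robot.camera_model(c); json.dump({k:np.array(v).tolist() for k,v in m.items()},open(c+"3.json","w"))
    for n in ["rack_tab","rack_mid","track_mouth","track"]:
        o,R=track();print(c,n,[((R.T@(np.array(d["centre"])-o)*1000).round(1).tolist(),round(d["score"],2)) for d in robot.spot_point(n,c)[:5] if d["centre"][1]>-.2])
plan(tp(0,150,75.8),Rtool(),vmax=.015)
```

```text
(array([-1.000e-01,  1.747e+02,  7.950e+01]), array([ 0.011, -0.003, -0.006]))
wrist rack_tab [([-1.4, 173.4, 77.0], 0.79)]
wrist rack_mid [([-1.9, 172.6, 48.9], 0.79)]
wrist track_mouth [([-1.7, 67.2, -0.4], 0.93)]
wrist track []
top rack_tab []
top rack_mid [([135.1, -271.5, -165.2], 0.74)]
top track_mouth [([1.9, 65.2, 1.9], 0.83)]
top track [([-1.8, -7.6, -2.2], 0.64)]
side rack_tab [([1.6, 174.7, 74.5], 0.85), ([-225.0, 193.7, 38.7], 0.49)]
side rack_mid [([0.6, 172.4, 52.3], 0.93)]
side track_mouth [([0.2, 69.5, 1.6], 0.6)]
side track [([-1.6, -2.1, 1.5], 0.67)]
T [[0.31, -0.01, 0.06], [0.31, -0.01, 0.06]] 
W [[-0.05, 0.01, 0.02], [-0.05, 0.01, 0.02]]
n 2 target tcp [ 0.688 -0.052  0.297]
```

View pics/wrist3.png

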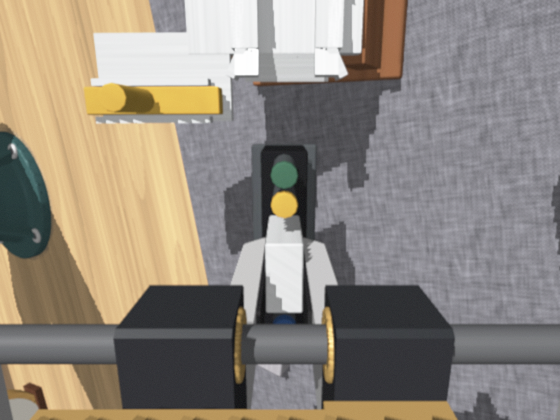

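Run:
```python
from h import *; import cv2
m=json.load(open("wrist3.json")); im=cv2.imread("pics/wrist3.png")
def proj(v): return cv2.projectPoints(np.array([tp(*v)]),np.array(m["rvec"]),np.array(m["tvec"]),np.array(m["camera_matrix"]),None)[0].ravel()
def rect(z,y0,y1,S=4.):
    src=[(-60,y0),(60,y0),(60,y1),(-60,y1)]
    H,_=cv2.findHomography(np.array([proj((x,y,z)) for x,y in src]),np.array([[(x+60)*S,(y-y0)*S] for x,y in src]))
    return cv2.warpPerspective(im,H,(480,int((y1-y0)*S)))
a=rect(19,50,90); b=rect(10.5,115,145)  # foot top at z = 79.5-73.3+8=14; see below
b=rect(14,115,145)
for n,o in(("lips",a),("foot",b)):
    g=cv2.cvtColor(o,6).astype(float)
    for y in range(10,len(g)-10,16):
        r=g[y-4:y+5].mean(0); d=np.convolve(np.diff(r),np.ones(3),'same')
        print(n,y/4,[(round((i+.5)/4-60,1),int(d[i])) for i in range(3,len(d)-3) if abs(d[i])>22 and abs(d[i])==abs(d[i-3:i+4]).max()])
cv2.imwrite("pics/r3.png",np.vstack([a,b]))
```

```text
lips 2.5 [(-52.9, -33), (-43.9, 27), (-41.4, 90), (-35.4, -55), (-30.9, 47), (7.4, -56), (16.4, 62), (55.9, -60)]
lips 6.5 [(-52.9, -30), (-41.6, 96), (-35.6, -57), (-30.9, 51), (7.4, -56), (16.4, 57), (55.9, -65)]
lips 10.5 [(-52.9, -35), (-41.6, 93), (-35.9, -56), (-30.9, 47), (6.6, -54), (16.4, 55), (55.9, -55)]
lips 14.5 [(-52.9, -30), (-41.6, 90), (-36.1, -53), (-31.1, 47), (6.6, -55), (16.4, 54)]
lips 18.5 [(-52.9, -35), (-41.6, 94), (-36.9, -57), (-31.1, 35), (6.1, -53), (16.4, 52)]
lips 22.5 [(-53.1, -31), (-43.9, 30), (-41.4, 24), (-29.6, 59), (-15.9, -28), (7.9, -48), (15.9, 73), (29.9, -30), (32.1, 29)]
lips 26.5 [(-53.1, -34), (-43.9, 23), (-42.4, -26), (-31.6, 74), (-15.9, -35), (7.4, -39), (15.9, 75), (31.4, -44), (32.4, 43)]
lips 30.5 [(-33.6, 78), (-15.9, -38), (6.6, -38), (15.9, 73)]
lips 34.5 [(-33.6, 27), (-32.1, 26), (-29.6, -51), (-15.6, 23), (5.6, -34), (29.6, 39)]
foot 2.5 [(-49.9, -28), (12.1, 34), (12.4, 34)]
foot 6.5 [(-50.1, -37), (12.9, 22)]
foot 10.5 [(-11.4, -27), (13.6, 23), (21.4, 26)]
foot 14.5 [(-48.9, -32), (-13.4, -33), (15.6, 27), (21.1, 29)]
foot 18.5 [(-48.9, -30), (-13.4, -26), (15.6, 29), (21.6, 27)]
foot 22.5 [(-49.1, -28), (-37.6, 30), (-5.9, 23), (8.4, -29), (15.6, 27)]
foot 26.5 [(-51.4, -26), (-37.9, 31), (-22.9, -26), (-6.9, 33), (9.4, -34), (15.6, 28), (21.9, 29)]
```

View pics/r3.png

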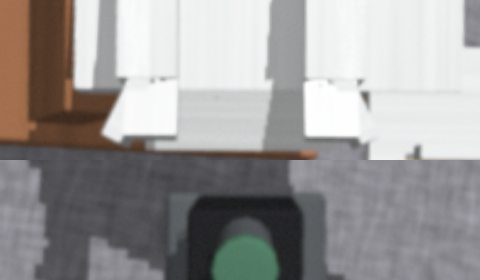

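The close view shows the rack foot about 1.6 mm up-slope of the slot's middle, about half of that from a small tilt. The mouth itself is where I expected. I'll correct both.

Run:
```python
from h import *
plan(tp(-.8,146,75.8),Rtool(),vmax=.015)
```

```text
T [[0.36, -0.0, 0.06], [0.36, -0.0, 0.06]] 
W [[-0.05, 0.01, 0.02], [-0.05, 0.01, 0.02]]
n 2 target tcp [ 0.69  -0.049  0.296]
```

Request:
{"op": "play_rows", "data": {
  "translation": [
    [0.36,0,0.05],
    [0.36,0,0.05],
    [0,0,0],
    [0,0,0]
  ],
  "twist": [
    [-0.05,0.01,0.02],
    [-0.05,0.01,0.02],
    [0,0,0],
    [0,0,0]
  ],
  "gripper": [-1,-1,-1,-1]
}}

```text
time: 12.4
tool_pos: [0.6903, -0.0473, 0.2969]
ee_rot: [-2.618, -0.001, 1.371]
wrist_force: [0.8, -0.1, -2.1]
width: 0.0156
finger_force: 30.0
```

```bash
cat > s.py <<'E'
from h import *
import sys
o=robot.get_obs();R=track()[1];print(intrack(),o["width"],(R.T@o["wrist_force"]).round(1))
plan(tp(*map(float,sys.argv[1:4])),Rtool(),vmax=float(sys.argv[4]))
E
python3 s.py -.8 120 75.8 .008
```

```text
(array([ -0.8, 144.7,  76.7]), array([ 0.   , -0.001, -0.002])) 0.01564702018456666 [-1.8 -0.1 -1.4]
T [[0.15, 0.0, 0.01], [0.15, 0.0, 0.01], [0.15, 0.0, 0.01], [0.15, 0.0, 0.01]] 
W [[-0.0, 0.0, 0.01], [-0.0, 0.0, 0.01], [-0.0, 0.0, 0.01], [-0.0, 0.0, 0.01]]
n 4 target tcp [ 0.695 -0.023  0.296]
```

Request:
{"op": "play_rows", "data": {
  "translation": [
    [0.15,0,0.01],
    [0.15,0,0.01],
    [0.15,0,0],
    [0.15,0,0],
    [0.1,0,0],
    [0,0,0]
  ],
  "twist": [
    [0,0,0.01],
    [0,0,0.01],
    [0,0,0],
    [0,0,0],
    [0,0,0],
    [0,0,0]
  ],
  "gripper": [-1,-1,-1,-1,-1,-1]
}}

```text
time: 13.0
tool_pos: [0.6956, -0.0202, 0.2963]
ee_rot: [-2.618, -0.0, 1.368]
wrist_force: [0.1, -0.5, -2.9]
width: 0.016
finger_force: 30.0
```

```bash
python3 s.py -.8 80 75.8 .006
```

```text
(array([ -0.9, 116.9,  76.1]), array([-0.,  0.,  0.])) 0.015965119461821643 [-1.6  0.5 -2.4]
T [[0.13, -0.0, 0.0], [0.13, -0.0, 0.0], [0.13, -0.0, 0.0], [0.13, -0.0, 0.0], [0.13, -0.0, 0.0], [0.13, -0.0, 0.0], [0.13, -0.0, 0.0]] 
W [[0.0, -0.0, -0.0], [0.0, -0.0, -0.0], [0.0, -0.0, -0.0], [0.0, -0.0, -0.0], [0.0, -0.0, -0.0], [0.0, -0.0, -0.0], [0.0, -0.0, -0.0]]
n 7 target tcp [0.703 0.016 0.296]
```

Request:
{"op": "play_rows", "data": {
  "translation": [
    [0.13,0,0],
    [0.13,0,0],
    [0.13,0,0],
    [0.13,0,0],
    [0.13,0,0],
    [0,0,0]
  ],
  "twist": [
    [0,0,0],
    [0,0,0],
    [0,0,0],
    [0,0,0],
    [0,0,0],
    [0,0,0]
  ],
  "gripper": [-1,-1,-1,-1,-1,-1]
}}

```text
time: 13.6
tool_pos: [0.7008, 0.0054, 0.2963]
ee_rot: [-2.618, -0.0, 1.368]
wrist_force: [-0.1, 0.1, -1.9]
width: 0.0153
finger_force: 30.0
```

```bash
python3 s.py -.8 0 75.8 .010
```

```text
(array([-0.9, 90.7, 76.1]), array([-0.,  0., -0.])) 0.015339446159138998 [-0.8 -0.1 -1.7]
T [[0.23, -0.0, 0.0], [0.23, -0.0, 0.0], [0.23, -0.0, 0.0], [0.23, -0.0, 0.0], [0.23, -0.0, 0.0], [0.23, -0.0, 0.0], [0.23, -0.0, 0.0], [0.23, -0.0, 0.0]] 
W [[0.0, -0.0, 0.0], [0.0, -0.0, 0.0], [0.0, -0.0, 0.0], [0.0, -0.0, 0.0], [0.0, -0.0, 0.0], [0.0, -0.0, 0.0], [0.0, -0.0, 0.0], [0.0, -0.0, 0.0]]
T [[0.23, -0.0, 0.0], [0.23, -0.0, 0.0]] 
W [[0.0, -0.0, 0.0], [0.0, -0.0, 0.0]]
n 10 target tcp [0.719 0.094 0.296]
```

Request:
{"op": "play_rows", "data": {
  "translation": [
    [0.2,0,0],
    [0.2,0,0],
    [0.2,0,0],
    [0.2,0,0],
    [0.2,0,0],
    [0.2,0,0],
    [0.2,0,0],
    [0.2,0,0]
  ],
  "twist": [
    [0,0,0],
    [0,0,0],
    [0,0,0],
    [0,0,0],
    [0,0,0],
    [0,0,0],
    [0,0,0],
    [0,0,0]
  ],
  "gripper": [-1,-1,-1,-1,-1,-1,-1,-1]
}}

```text
time: 14.4
tool_pos: [0.7138, 0.0679, 0.2963]
ee_rot: [-2.618, 0.0, 1.367]
wrist_force: [-0.5, -0.3, -3.3]
width: 0.0154
finger_force: 30.0
```

```bash
python3 s.py -.8 -20 75.8 .010
```

```text
(array([-1. , 26.9, 76.1]), array([-0.   ,  0.   ,  0.001])) 0.015426054098304075 [-1.3  0.4 -3.1]
T [[0.23, -0.0, 0.0], [0.23, -0.0, 0.0], [0.23, -0.0, 0.0], [0.23, -0.0, 0.0], [0.23, -0.0, 0.0]] 
W [[0.0, -0.0, -0.0], [0.0, -0.0, -0.0], [0.0, -0.0, -0.0], [0.0, -0.0, -0.0], [0.0, -0.0, -0.0]]
n 5 target tcp [0.723 0.114 0.296]
```

Request:
{"op": "play_rows", "data": {
  "translation": [
    [0.2,0,0],
    [0.2,0,0],
    [0.2,0,0],
    [0.2,0,0],
    [0.1,0,0],
    [0.05,0,0],
    [0.05,0,0],
    [0,0,0]
  ],
  "twist": [
    [0,0,0],
    [0,0,0],
    [0,0,0],
    [0,0,0],
    [0,0,0],
    [0,0,0],
    [0,0,0],
    [0,0,0]
  ],
  "gripper": [-1,-1,-1,-1,-1,-1,-1,-1]
}}

```text
time: 15.2
tool_pos: [0.7218, 0.1064, 0.2963]
ee_rot: [-2.618, 0.0, 1.367]
wrist_force: [0.3, 0.4, -1.5]
width: 0.0156
finger_force: 30.0
```

Request:
{"op": "play_rows", "data": {
  "translation": [
    [0.05,0,0],
    [0.05,0,0],
    [0.05,0,0],
    [0,0,0]
  ],
  "twist": [
    [0,0,0],
    [0,0,0],
    [0,0,0],
    [0,0,0]
  ],
  "gripper": [-1,-1,-1,-1]
}}

```text
time: 15.6
tool_pos: [0.7229, 0.1125, 0.2964]
ee_rot: [-2.618, -0.0, 1.368]
wrist_force: [0.0, -0.1, -2.7]
width: 0.0159
finger_force: 30.0
```

```bash
python3 s.py -.8 -22 75.8 .010
```

```text
(array([ -1. , -18.7,  76.2]), array([-0.   ,  0.001,  0.001])) 0.015927714778937632 [-1.4  0.1 -2.3]
T [[0.09, -0.0, 0.01]] 
W [[0.0, -0.01, -0.01]]
n 1 target tcp [0.723 0.116 0.296]
```

Request:
{"op": "play_rows", "data": {
  "translation": [
    [0.05,0,0],
    [0.05,0,0],
    [0,0,0]
  ],
  "twist": [
    [0,0,0],
    [0,0,0],
    [0,0,0]
  ],
  "gripper": [-1,-1,-1]
}}

```text
time: 15.9
tool_pos: [0.7236, 0.1143, 0.2967]
ee_rot: [-2.618, 0.006, 1.366]
wrist_force: [-0.0, -7.1, -1.4]
width: 0.0158
finger_force: 30.0
```

Request:
{"op": "play_rows", "data": {
  "translation": [
    [0.05,0,0],
    [0.05,0,0],
    [0,0,0]
  ],
  "twist": [
    [0,0,0],
    [0,0,0],
    [0,0,0]
  ],
  "gripper": [-1,-1,-1]
}}

```text
time: 16.2
tool_pos: [0.7244, 0.116, 0.2971]
ee_rot: [-2.617, 0.01, 1.364]
wrist_force: [-1.9, -14.4, 1.1]
width: 0.016
finger_force: 30.0
```

```bash
python3 s.py -.8 -22 75.8 .010
```

```text
(array([ -1. , -21.1,  77.2]), array([ 0.001, -0.007,  0.009])) 0.015983804137141015 [-0.4 14.5  1.5]
T [[-0.01, -0.01, 0.03]] 
W [[-0.01, 0.07, -0.09]]
n 1 target tcp [0.723 0.116 0.296]
```

Request:
{"op": "play_rows", "data": {
  "translation": [
    [-0.02,0,0.04],
    [0,0,0],
    [0,0,0],
    [0,0,0],
    [0,0,-0.5],
    [0,0,-0.8],
    [0,0,-0.5],
    [0,0,0]
  ],
  "twist": [
    [0,0,0],
    [0,0,0],
    [0,0,0],
    [0,0,0],
    [0,0,0],
    [0,0,0],
    [0,0,0],
    [0,0,0]
  ],
  "gripper": [-1,-1,0,0,0,0,0,0]
}}

```text
time: 17.0
tool_pos: [0.7593, 0.1125, 0.3607]
ee_rot: [-2.624, -0.002, 1.368]
wrist_force: [0.2, 0.5, 0.4]
width: 0.0469
finger_force: 0.0
```

Run:
```python
from h import *; import cv2
for c in ("side","wrist"):
    im=robot.snapshot(c); cv2.imwrite(f"pics/{c}4.png",im[...,::-1])
    o,R=track()
    for n in ["rack_tab","rack_mid","bolt_knob"]:
        print(c,n,[((R.T@(np.array(d["centre"])-o)*1000).round(1).tolist(),round(d["score"],2)) for d in robot.spot_point(n,c)[:5] if d["centre"][1]>-.2])
print(intrack())
plan(tp(85,97,135),Rtool(),vmax=.036)
plan(tp(85,97,42),Rtool(),start=(tp(85,97,135)-Rtool()[:,2]*.18,Ro.from_matrix(Rtool())))
```

```text
side rack_tab [([-2.5, -20.8, 68.9], 0.67)]
side rack_mid [([-2.4, -24.0, 41.0], 0.88)]
side bolt_knob [([81.0, 100.8, 35.4], 0.71)]
wrist rack_tab [([-5.1, -21.1, 69.2], 0.98)]
wrist rack_mid [([-5.7, -21.0, 42.6], 0.71)]
wrist bolt_knob []
(array([ -0.9, -25.7, 145.5]), array([0.002, 0.   , 0.001]))
T [[-0.61, -0.43, 0.05], [-0.61, -0.43, 0.05], [-0.61, -0.43, 0.05], [-0.61, -0.43, 0.05], [-0.61, -0.43, 0.05]] 
W [[-0.0, -0.0, -0.0], [-0.0, -0.0, -0.0], [-0.0, -0.0, -0.0], [-0.0, -0.0, -0.0], [-0.0, -0.0, -0.0]]
n 5 target tcp [0.656 0.008 0.39 ]
T [[-0.0, -0.0, 0.78], [0.0, 0.0, 0.78], [-0.0, -0.0, 0.78]] 
W [[0.0, 0.0, 0.0], [0.0, 0.0, 0.0], [0.0, 0.0, 0.0]]
n 3 target tcp [0.61  0.018 0.31 ]
```

View pics/wrist4.png

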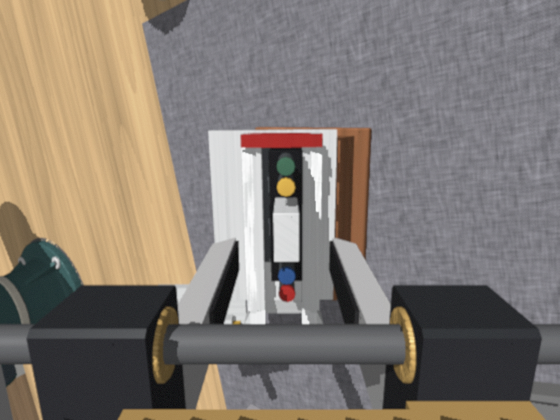

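The rack is home: its end meets the red stop at (282,140), and its body lies in the slot between the lips. Next I'll shut the bolt.

Request:
{"op": "play_rows", "data": {
  "translation": [
    [-0.61,-0.43,0.05],
    [-0.61,-0.43,0.05],
    [-0.61,-0.43,0.05],
    [-0.61,-0.43,0.05],
    [-0.61,-0.43,0.05],
    [0,0,0],
    [0,0,0]
  ],
  "twist": [
    [0,0,0],
    [0,0,0],
    [0,0,0],
    [0,0,0],
    [0,0,0],
    [0,0,0],
    [0,0,0]
  ],
  "gripper": [0,0,0,0,0,0,0]
}}

```text
time: 18.1
tool_pos: [0.656, 0.0085, 0.3921]
ee_rot: [-2.619, -0.001, 1.367]
wrist_force: [0.5, -0.5, 0.5]
width: 0.047
finger_force: 0.0
```

Request:
{"op": "play_rows", "data": {
  "translation": [
    [0,0,0.7],
    [0,0,0.7],
    [0,0,0.7],
    [0,0,0.2],
    [0,0,0],
    [0,0,0],
    [0,0,0],
    [0,0,0]
  ],
  "twist": [
    [0,0,0],
    [0,0,0],
    [0,0,0],
    [0,0,0],
    [0,0,0],
    [0,0,0],
    [0,0,0],
    [0,0,0]
  ],
  "gripper": [0,0,0,0,0,-1,-1,-1]
}}

```text
time: 18.9
tool_pos: [0.612, 0.018, 0.3133]
ee_rot: [-2.621, -0.0, 1.367]
wrist_force: [-0.1, 0.2, 0.2]
width: 0.0266
finger_force: 0.0
```

Request:
{"op": "play_rows", "data": {
  "translation": [
    [0,0,0],
    [0,0,0],
    [0,0,0]
  ],
  "twist": [
    [0,0,0],
    [0,0,0],
    [0,0,0]
  ],
  "gripper": [-1,-1,-1]
}}

```text
time: 19.2
tool_pos: [0.6116, 0.0179, 0.3126]
ee_rot: [-2.62, -0.0, 1.367]
wrist_force: [2.5, -0.9, 0.4]
width: 0.0135
finger_force: 30.0
```

```bash
python3 s.py 17 97 42 .010 | head -1
```

```text
(array([84.7, 96.3, 45.2]), array([-0.002,  0.001,  0.001])) 0.013548298843417378 [-2.1  0.3  1.7]
```

Knob gripped. Pushing shut by 66 mm, then creeping until it stops.

Request:
{"op": "play_rows", "data": {
  "translation": [
    [0,0.3,0],
    [0,0.3,0],
    [0,0.3,0],
    [0,0.3,0],
    [0,0.3,0],
    [0,0.1,0],
    [0,0.05,0],
    [0,0,0]
  ],
  "twist": [
    [0,0,0],
    [0,0,0],
    [0,0,0],
    [0,0,0],
    [0,0,0],
    [0,0,0],
    [0,0,0],
    [0,0,0]
  ],
  "gripper": [-1,-1,-1,-1,-1,-1,-1,-1]
}}

```text
time: 20.0
tool_pos: [0.6688, 0.0065, 0.2789]
ee_rot: [-2.621, -0.001, 1.367]
wrist_force: [3.4, 1.5, 5.3]
width: 0.0133
finger_force: 30.0
```

Request:
{"op": "play_rows", "data": {
  "translation": [
    [0,0.05,0],
    [0,0.05,0],
    [0,0.05,0],
    [0,0,0]
  ],
  "twist": [
    [0,0,0],
    [0,0,0],
    [0,0,0],
    [0,0,0]
  ],
  "gripper": [-1,-1,-1,-1]
}}

```text
time: 20.4
tool_pos: [0.6723, 0.006, 0.277]
ee_rot: [-2.614, -0.001, 1.368]
wrist_force: [-2.5, 3.6, 8.9]
width: 0.0133
finger_force: 30.0
```

```bash
python3 s.py 15 97 42 .010 | head -1
```

```text
(array([14.4, 95.8, 45.3]), array([ 0.004,  0.001, -0.   ])) 0.013263093268550652 [ 7.2 -3.   6.2]
```

Bolt shut at x = 14.4 mm, with its stop pushing back at about 7 N. I'll release and retreat.

Request:
{"op": "play_rows", "data": {
  "translation": [
    [0,-0.02,0],
    [0,0,0],
    [0,0,0],
    [0,0,-0.5],
    [0,0,-0.8],
    [0,0,-0.8],
    [0,0,0],
    [0,0,0]
  ],
  "twist": [
    [0,0,0],
    [0,0,0],
    [0,0,0],
    [0,0,0],
    [0,0,0],
    [0,0,0],
    [0,0,0],
    [0,0,0]
  ],
  "gripper": [-1,0,0,0,0,0,0,0]
}}

```text
time: 21.2
tool_pos: [0.7132, -0.0032, 0.3479]
ee_rot: [-2.618, 0.0, 1.367]
wrist_force: [0.7, 0.6, -0.5]
width: 0.0468
finger_force: 0.0
```

Run:
```python
from h import *; import cv2
im=robot.snapshot("wrist"); cv2.imwrite("pics/w5.png",im[...,::-1])
o,R=track()
for n in ["rack_mid","bolt_knob"]:
    print(n,[((R.T@(np.array(d["centre"])-o)*1000).round(1).tolist(),round(d["score"],2)) for d in robot.spot_point(n,"wrist")[:3]])
```

```text
rack_mid [([-6.2, -21.4, 41.0], 0.86)]
bolt_knob [([10.9, 95.8, 32.3], 0.75)]
```

View pics/w5.png

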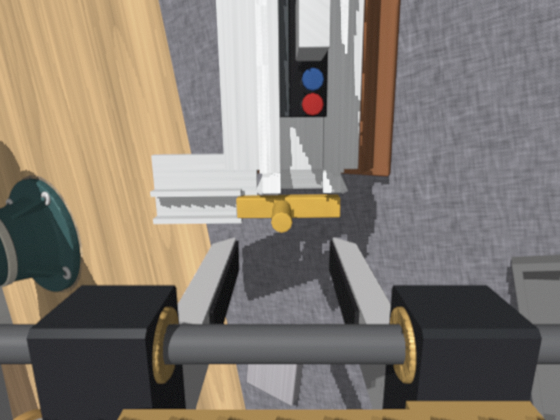

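The bolt bar spans the mouth at (237–340, 206), and the rack's end is visible well inside the slot at (312,115).

```bash
python3 -c "
from bench import robot
print(robot.close_job())"
```

```text
the job is handed in; nothing more can be done
None
```

I slid the rack home against the red stop, shut the bolt across the mouth, let go and handed the job in at about 21 s of the 64 s allowed; no verdict came back.

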